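# Case the red chisel and swing the hasp over its catch

### The job

Draw the red-handled chisel out of the rack and lay it flat in its bed in the wooden case, handle in the wide slot and blade in the narrow one. With the hasp still swung clear, shut the lid fully, then swing the hasp all the way over so that it lies flat over the catch on the lid. Leave the other chisel and the things on the bench where they are.

Things in the scene. Friction and masses are not known exactly. Their poses are not given: they have to be found in the camera images.
- red_chisel: Chisel with red square handle, 180 mm long, loose, 0.11 kg. Origin on its axis at the brass ferrule, 11 mm above what it lies on, near its balance point; x runs to the blade tip. Handle and ferrule 22 x 22 mm, from x = -100 to +10 mm; steel blade 14 mm wide (y), 6 thick (z), to +80. Starts in one of the rack's channels, either one, tip inwards, about 60 mm of handle sticking out.
- red_chisel_tip (a point): End of the red chisel's blade, on its axis, 80 mm ahead of its origin.
- rack: Fixed low wooden rack, 150 mm deep (x), 160 wide (y), 40 high. Origin at bench level. Two straight roofed channels along x, each 40 mm wide and 32 high, centred at y = +35 and -35 mm; their floor is the bench. The mouth, at x = -65 mm, faces -x: tools come out towards -x. Inner back wall at x = +75 mm.
- dark_chisel: A second chisel of the same shape and size with a dark wooden handle, in the rack's other channel, 70 mm from the red one. Leave it there.
- case: Fixed wooden case, outside 140 (x) by 210 (y) by 50 mm high, 5 mm walls and floor. Origin at bench level under its middle; front at -x, lid hinge at the +x rim. A padded blue bed on the floor, 25 mm thick (top 30 mm above the bench), has two slots along y at x = 0, down to the case floor: handle slot 32 mm wide, y = +25 to +100 mm; blade slot 20 mm wide, y = -45 to -100 mm.
- bed (a point): Where the red chisel's origin rests when laid in the bed: case x = 0, y = -10 (10 mm of play each way), z = 16 mm; axes as the case's. The chisel's x axis then points along -y. The bed is cut away here from case y = -45 to +25 mm over the full inside width of 130 mm: only in this well is there room for fingers beside the chisel.
- lid (a joint): Lid angle in rad: 0 shut, up to 2.0 open, leaning back; starts at 1.7 to 1.95. Stiff hinge: stays where it is left and must be pushed right down (about 2 N at its edge; no handle). Lid 140 (from hinge) by 210 by 8 mm. At mid width near its front edge a brass catch, 10 x 6 mm, stands 14 mm out of its outer face, 126 mm from the hinge.
- lid_hinge (a point): Middle of the lid's hinge line (along the case's y): case x = +70, y = 0, z = 50.5 mm. The lid's underside lies at this height when shut.
- lid_edge (a point): Middle of the lid's free edge, at its outer (upper when shut) face, 140 mm from the hinge and 8 mm outwards.
- hasp (a joint): Angle in rad of the steel hasp on the case's front: 0 lies flat on the shut lid over the catch, 1.57 strap straight up, 3.0 (limit) swung out in front of the case; starts at 2.0 to 2.9. Stiff: stays where it is left; about 1 N moves it at the disc, so it must be pressed right down at the end.
- hasp_hinge (a point): Middle of the hasp's hinge pin (along the case's y): case x = -77, y = 0, z = 62.5 mm.
- hasp_disc (a point): Centre of the brass thumb disc at the hasp's free end, radius 13 mm, 12 mm thick along the case's y; pinch its flat faces (+y, -y), it can turn between the pads. With the hasp at 0 it is 62 mm from the hinge towards case +x and 19 mm above it; it goes up and over with the joint. The strap is 30 mm wide to 40 mm from the hinge, then 10 mm.
- doll: Turned wooden doll blank with coloured rings, 52 mm across, 123 mm tall, standing on the bench. Origin at its foot. A bystander.
- jar: Amber glass jar with a white cap, 52 mm across, 65 mm tall, standing. Origin at its foot. A bystander.
- mallet: Hammer with wooden handle, 240 mm long, lying on the bench behind the open lid, at least 0.42 m to the left. Its x axis runs along it to the head. A bystander.
Not all that is in view belongs to the job. There is more than one size of the red_chisel; the job needs the middle-sized.

How it is judged:
By the outcome, as a careful person would: the job done as asked, in the order asked, and still so for the second after the job is handed in, with the robot touching nothing.
It also fails if it takes over 72 s, if anything falls off the work surface, if the arm or the gripper's body presses on something with over 40 N, if the wrist force passes 120 N, or if a joint passes its speed limit or range.

### The arm

A 6-joint arm with a two-finger parallel gripper is mounted at the origin on the work surface. World frame = base frame: x ahead of the robot, y to its left, z up, the work surface at z = 0. Lengths are in mm, angles in rad, forces in N, time in s.
With the tool pointing down it reaches from about 350 to 775 mm from the base axis. Payload 7.3 kg.
Tool frame: the origin (TCP) lies at the centre of the arm's flange, where the gripper is bolted on; the fingertips stand 178 mm ahead of it and the grasp point (between the pads) lies 159 mm ahead of it; z points along the fingers, y is the line along which they close (so a half turn about z gives the same grasp; the last joint's range is limited). The gripper opens to 92 mm and grips with 3 to 60 N. Pads are 19 mm wide; open, the fingers measure 130 mm over their backs; the gripper's body (75 mm by 190 mm) begins 47 mm behind the grasp point.
Start: joints at [1.01, 0.342, 1.524, -0, 1.275, -0.146], TCP at [211.558, 480.49, 404.741] pointing down, gripper open.
Joint ranges: [-2.53, 2.53], [-0.77, 2.02], [0.04, 2.7], [-1, 4.14], [0.28, 2.66], [-3.11, 3.11]. Speed limits (rad/s): [2.57, 2.57, 3.14, 3.14, 3.14, 3.14].

### API

Orientations are given as [roll, pitch, yaw] about the fixed x, y, z axes, in that order (R = Rz(yaw) Ry(pitch) Rx(roll)).
In Python, from plant import * gives the robot as it stands. The module is installed in compiled form; this text tells all that it offers.
- The arm moves only by the shell command python3 -m inch 'ROWS'. ROWS is JSON, a list of rows, each a list of 5 numbers: the shift along the tool's x, y, z in m, then the turn about the tool's z in rad, then the opening, from 0 (shut) to 1 (fully open). In form: [[tx, ty, tz, spin, claw], ...]. A call has 1 to 8 rows; each row is the pose to reach, as a shift and turn from the pose commanded when the call began, along the tool's axes at that moment; what a row does not reach only later rows make up. A row lasts 1/12 s, in which the tool goes at most 41.7 mm and 7.16 degrees, less where a joint would pass 70% of its speed; a pose out of reach is approached as far as the arm can. A call with a gripper value outside its range is refused whole. The fingers move at their own pace and stop on an object; the grip force is fixed at half the most. Time passes only in rows, so rows that repeat a pose let the fingers close. It gives the time, the measured TCP pose, the force, the opening and the grip force at its end, in the units of the state.
- get_obs(): the state, without advancing time (a new reading comes with each control period).
- capture(name): name is "side" or "top" or "wrist"; returns a dict with "color" (400x640x3 uint8, red, green, blue), "intrinsics" (3x3 intrinsics, pixels), "distortion" ([k1, k2, p1, p2, k3] as OpenCV has them; the pictures are not rectified), "pose" (4x4, takes a point from camera to world coordinates). Camera axes: x right, y down, z forward; pixel columns grow to the right and rows downward; lengths in mm; the calibration is good to about 2 mm. A picture is of the moment at which its call begins. There is no depth.
- close_job(): hands the job in; it is judged then, once.
Trained networks look in a picture, given as the dict that the camera call returned (one of the last four; its "shot" number tells which), for a name from the list of things; names that differ only in an ending like _2 or _b are one class to them, and where a whole thing is asked for, a point or a joint stands for the part that bears it (a point fixed in the world has none). Each returns a list of dicts, best first, with "conf" (0 to 1); they miss things now and then, are a little off and sometimes report something else, mostly with a low value. They report only what shows in the picture. A call takes as long as a camera call. They do not tell look-alikes from the thing itself.
- look_for(picture, target): "rect" ([centre column, centre row, width, height] in pixels, round what is visible of it).
- trace(picture, target): "pixels" (400x640 bool, what is visible of it) and "rect" ([centre column, centre row, width, height] in pixels, round what is visible of it).
- tip_of(picture, target): "centre" ([column, row] in pixels: a listed point, or the origin of a listed thing).
The state is a dict: "time": time; "joint_positions": joint angles; "dq": joint speeds; "tau": joint torques, N m; "tool_pos": TCP position; "tcp_rot": TCP orientation; "contact_force": force on the tool from outside, world axes, zero at the start; "moment": the same for the moment, N m; "grip_width": finger opening in mm; "finger_force": force on a finger pad.
Only numpy, scipy, OpenCV 4.12 (cv2) and the standard library are available. Lean on these libraries where they do the work, as an engineer would, in place of code of your own. Each camera call takes 0.05 s, during which the arm holds its last target. There are 200 camera calls.

## Working session

There is one attempt and no reset: what is moved stays moved. The work goes in short steps, Python scripts to look and compute and a shell command to move; the robot and the scene stay as the last step left them, time stands still between calls to the robot, and variables do not carry over. Pictures are saved under pics/ and viewed, at most 10 in all, crops included, and the job is handed in when it is done.

```bash
mkdir -p pics; cat > h.py <<'E'
from plant import *
import numpy as np, cv2
def ray(p,uv):
    u=cv2.undistortPoints(np.array([[uv]],float),p["intrinsics"],np.array(p["distortion"],float))[0,0]
    T=np.array(p["pose"]);d=T[:3,:3]@np.array([u[0],u[1],1]);return T[:3,3],d/np.linalg.norm(d)
def atz(p,uv,z):
    o,d=ray(p,uv);return o+d*(z-o[2])/d[2]
def tri(rs):
    A=sum(np.eye(3)-np.outer(d,d) for o,d in rs);b=sum((np.eye(3)-np.outer(d,d))@o for o,d in rs);return np.linalg.solve(A,b)
def proj(p,X):
    T=np.linalg.inv(np.array(p["pose"]));r,_=cv2.Rodrigues(T[:3,:3]);return cv2.projectPoints(np.array(X,float).reshape(-1,1,3),r,T[:3,3],p["intrinsics"],np.array(p["distortion"],float))[0][:,0]
def save(p,n): cv2.imwrite("pics/"+n,cv2.cvtColor(p["color"],cv2.COLOR_RGB2BGR))
E
python3 - <<'E'
from h import *
np.set_printoptions(precision=1,suppress=True)
P={}
for n in ["top","side"]:
    p=P[n]=capture(n);save(p,n+"0.png")
    print(n,p["pose"])
    for t in ["red_chisel","dark_chisel","rack","case","lid_hinge","lid_edge","hasp_hinge","hasp_disc","bed","red_chisel_tip","doll","jar","mallet"]:
        for r in tip_of(p,t)[:3]: print(t,r["conf"],np.round(r["centre"],1),atz(p,r["centre"],0 if t in("rack","case","doll","jar","mallet") else 11 if 'chisel' in t else 16 if t=="bed" else 50.5 if t=="lid_hinge" else 62.5))
s=get_obs();print(s)
E
```

```text
top [[  -0.    -1.     0.1  406.8]
 [  -1.     0.    -0.     2.2]
 [   0.    -0.1   -1.  1167.1]
 [   0.     0.     0.     1. ]]
red_chisel 0.62 [484.5 282.8] [ 305.2 -506.4   11. ]
red_chisel 0.54 [413.5 266.6] [ 361.1 -288.    11. ]
red_chisel 0.46 [436.7 191.3] [ 590.1 -372.    11. ]
dark_chisel 0.64 [329.4 219.6] [509. -37.  11.]
dark_chisel 0.51 [441.2 213.3] [ 521.2 -382.2   11. ]
rack 0.63 [449.2 198.3] [ 569.  -414.3    0. ]
case 0.69 [438.9 191.1] [ 592.3 -382.7    0. ]
case 0.67 [282.6 217.2] [520.2 105.7   0. ]
lid_hinge 0.86 [256.8 215.7] [521.2 176.8  50.5]
lid_edge 0.66 [231.5 213.9] [526.6 248.4  62.5]
hasp_hinge 0.53 [302.8 216.7] [514.4  41.7  62.5]
hasp_disc 0.74 [328.7 219.8] [503.9 -33.2  62.5]
bed 0.78 [280.1 216. ] [522.4 111.8  16. ]
red_chisel_tip 0.71 [430.6 277.4] [ 327.2 -339.    11. ]
doll 0.54 [340.3 151.8] [722.6 -76.6   0. ]
jar 0.68 [439.  194.3] [ 582.2 -382.4    0. ]
jar 0.66 [396.8 156.6] [ 704.6 -254.4    0. ]
mallet 0.61 [170.8 219.1] [520.9 450.4   0. ]
mallet 0.28 [282.3 216.1] [523.6 106.6   0. ]
side [[   0.9   -0.3    0.3   -5.8]
 [  -0.5   -
[... 802 characters left out ...]
37.5  16. ]
red_chisel_tip 0.64 [318.  296.5] [ 317.4 -342.3   11. ]
red_chisel_tip 0.62 [353.  309.5] [ 387.2 -432.9   11. ]
doll 0.58 [377.4 202.7] [721.1 -68.9   0. ]
jar 0.82 [398.  239.1] [ 678.5 -260.6    0. ]
mallet 0.54 [274.2 147.3] [520.6 464.9   0. ]
mallet 0.52 [398.8 238.9] [ 681.5 -261.2    0. ]
{'time': 1.4, 'joint_positions': array([ 1. ,  0.3,  1.5, -0. ,  1.3, -0.1]), 'dq': array([-0.,  0.,  0., -0., -0.,  0.]), 'tau': array([ -0. , -43.1, -24.4,   0.1,   0. ,   0. ]), 'tool_pos': array([211.6, 480.5, 404.7]), 'tcp_rot': array([3.1, 0. , 2.7]), 'contact_force': array([-0.9, -0.3,  1. ]), 'moment': array([-0., -0., -0.]), 'finger_force': 0.0, 'grip_width': 91.81577640853364}
```

View pictures.

View pics/top0.png

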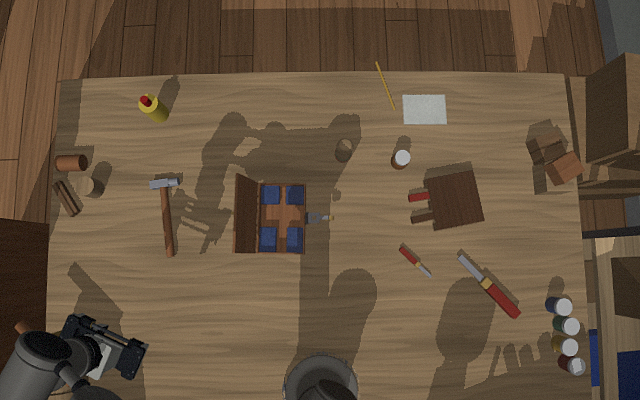

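View pics/side0.png

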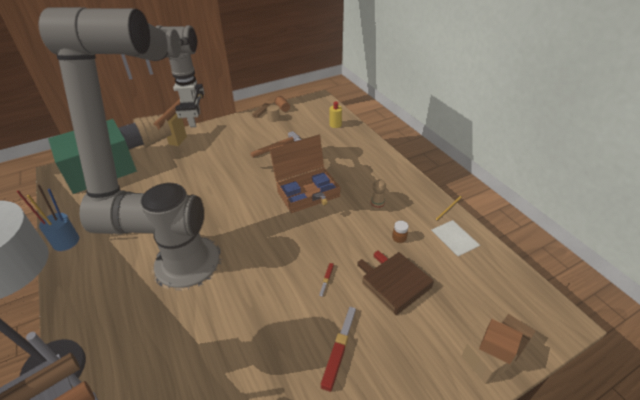

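The top view shows the case at about (283,217) with its front to the right and the hasp disc at (329,219). The rack is at (452,198). The red handle (418,197) sticks out of the far channel and the dark one (422,216) out of the near channel. The loose red chisels, small at (415,260) and large at (488,285), are decoys. The side view agrees.

```bash
cat > go.py <<'E'
# prints shift in tool axes (m) + spin for a world TCP target: go.py x y z yaw_deg  (z = fingertip height if last arg 't')
import sys,numpy as np
from plant import get_obs
from scipy.spatial.transform import Rotation as R
s=get_obs();r=s["tcp_rot"];M=R.from_euler("xyz",r).as_matrix()
a=list(map(float,sys.argv[1:5]))
d=M.T@(np.array(a[:3])+[0,0,178]-s["tool_pos"]) # z is fingertip height
sp=-np.radians((a[3]-np.degrees(r[2])+180)%360-180)
print("shift",np.round(d/1000,4),"spin",round(sp,4),"rows",np.linalg.norm(d)/41.7,abs(sp)/0.125,"| yaw",np.degrees(r[2]),"rp",r[:2],"q6",s["joint_positions"][5],"t",s["time"])
E
python3 go.py 500 60 240 180
```

```text
shift [-0.4334 -0.2686 -0.0133] spin -0.4148 rows 12.23212028899378 3.318517543974058 | yaw 156.23286881127086 rp [3.14149829e+00 2.05002278e-05] q6 -0.14598814489890383 t 1.4
```

```bash
python3 -m inch '[[-0.433,-0.269,-0.013,-0.415,1],[-0.433,-0.269,-0.013,-0.415,1],[-0.433,-0.269,-0.013,-0.415,1],[-0.433,-0.269,-0.013,-0.415,1],[-0.433,-0.269,-0.013,-0.415,1],[-0.433,-0.269,-0.013,-0.415,1],[-0.433,-0.269,-0.013,-0.415,1],[-0.433,-0.269,-0.013,-0.415,1]]'; python3 go.py 500 60 240 180
```

```text
time: 2.07
tool_pos: [393.0, 214.9, 413.2]
tcp_rot: [3.141, 0.001, -3.141]
contact_force: [1.1, 0.4, 0.2]
grip_width: 91.7
finger_force: 0.0
shift [-0.107  -0.155  -0.0047] spin 0.0004 rows 4.517193407704473 0.0032071781905116123 | yaw -179.97703027819222 rp [3.14125923e+00 7.15392508e-04] q6 -1.2421792354042556 t 2.0667
```

```bash
python3 -m inch '[[-0.107,-0.155,0,0,1],[-0.107,-0.155,0,0,1],[-0.107,-0.155,0,0,1],[-0.107,-0.155,0,0,1],[-0.107,-0.155,0,0,1],[-0.107,-0.155,0,0,1]]'; python3 - <<'E'
from h import *
np.set_printoptions(precision=1,suppress=True)
p=capture("wrist");save(p,"w1.png");print(p["pose"])
for t,z in dict(case=0,lid_hinge=50.5,lid_edge=170,hasp_hinge=62.5,hasp_disc=62.5,bed=16).items():
    for r in tip_of(p,t)[:2]: print(t,r["conf"],np.round(r["centre"],1),atz(p,r["centre"],z))
E
```

```text
time: 2.57
tool_pos: [501.5, 58.1, 412.6]
tcp_rot: [-3.14, 0.001, 3.137]
contact_force: [-0.8, 0.3, -0.1]
grip_width: 91.7
finger_force: 0.0
[[  0.    1.    0.3 430.5]
 [  1.   -0.   -0.   59.5]
 [ -0.    0.3  -1.  392.2]
 [  0.    0.    0.    1. ]]
case 0.92 [358.9 178. ] [512.5 111.1   0. ]
lid_hinge 0.77 [421.3 188.2] [514.7 179.4  50.5]
lid_edge 0.69 [532.8 232.5] [522.5 230.6 170. ]
lid_edge 0.21 [360.2 186. ] [483.3  89.9 170. ]
hasp_hinge 0.73 [299.3 189.7] [513.   34.5  62.5]
hasp_hinge 0.28 [  4.7 230.2] [ 561.5 -319.4   62.5]
hasp_disc 0.7 [235.5 186.9] [509.3 -38.9  62.5]
bed 0.85 [358.3 187.3] [521.6 108.6  16. ]
```

View pics/w1.png

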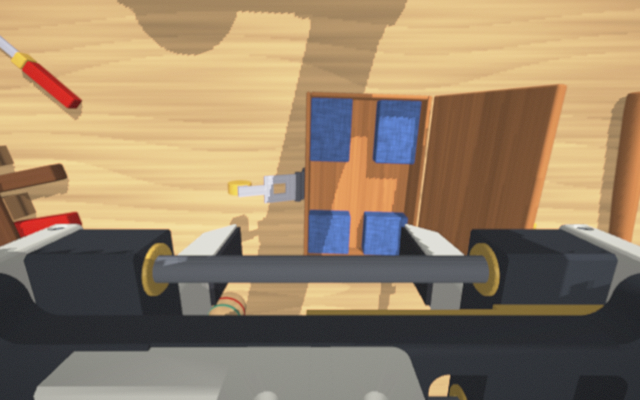

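The wrist view shows the case with the rim corners near (307,94) and (430,97). The wide slot is at the top (351–376), nearer the robot, and the narrow slot (350–364) is further away. The hasp is swung out with its disc at (237,188), and the lid is open to the right.

```bash
python3 - <<'E'
from h import *
np.set_printoptions(precision=1,suppress=True)
p=capture("wrist");q=capture("side");q2=capture("top")
for uv in [(307,94),(430,97),(304,255),(310,95)]: print(uv,atz(p,uv,50))
for uv in [(351,162),(376,162),(351,98),(379,102),(350,211),(364,211),(347,252),(364,252)]: print(uv,atz(p,uv,30))
for t in ["hasp_disc","lid_edge","lid_hinge","hasp_hinge"]:
    rs=[ray(c,tip_of(c,t)[0]["centre"]) for c in (p,q,q2)]; print(t,tri(rs),[tri(rs[:2]),tri(rs[::2])])
    X=tri(rs);print([np.round(np.linalg.norm(np.cross(X-o,d)),1) for o,d in rs])
E
python3 go.py 590 -250 200 105
```

```text
(307, 94) [404.6  49.1  50. ]
(430, 97) [407.5 185.1  50. ]
(304, 255) [599.3  43.4  50. ]
(310, 95) [405.6  52.4  50. ]
(351, 162) [482.9 102.   30. ]
(376, 162) [482.8 133.   30. ]
(351, 98) [407.6  99.8  30. ]
(379, 102) [412.  132.8  30. ]
(350, 211) [546.7 102.6  30. ]
(364, 211) [546.6 120.8  30. ]
(347, 252) [604.8 100.2  30. ]
(364, 252) [604.7 123.1  30. ]
shift [-0.0905 -0.3122  0.035 ] spin 1.3098 rows 7.8391436550419735 10.478098297307707 | yaw -179.95614878013177 rp [3.14153205e+00 1.84110493e-04] q6 -1.6003326153737285 t 3.2167Traceback (most recent call last):
  File "<stdin>", line 7, in <module>
IndexError: list index out of range
```

```bash
python3 -m inch '[[-0.09,-0.312,0.035,1.31,1],[-0.09,-0.312,0.035,1.31,1],[-0.09,-0.312,0.035,1.31,1],[-0.09,-0.312,0.035,1.31,1],[-0.09,-0.312,0.035,1.31,1],[-0.09,-0.312,0.035,1.31,1],[-0.09,-0.312,0.035,1.31,1],[-0.09,-0.312,0.035,1.31,1]]'; python3 go.py 590 -230 180 105;
```

```text
time: 3.88
tool_pos: [589.6, -253.0, 377.3]
tcp_rot: [-3.141, 0.0, 2.135]
contact_force: [-0.3, 0.3, 0.3]
grip_width: 92.1
finger_force: 0.0
shift [0.0192 0.0126 0.0193] spin 0.302 rows 0.7206906464050991 2.4158838993828016 | yaw 122.30249390353033 rp [-3.14143627e+00  1.40674363e-04] q6 -1.0884039446676335 t 3.8833
```

```bash
python3 -m inch '[[0.019,0.013,0.02,0.125,0.55],[0.019,0.013,0.02,0.25,0.55],[0.019,0.013,0.02,0.302,0.55],[0.019,0.013,0.02,0.302,0.55]]'; python3 - <<'E'
from h import *
np.set_printoptions(precision=1,suppress=True)
p=capture("wrist");save(p,"w2.png")
for t,z in dict(red_chisel=11,dark_chisel=11,rack=0).items():
    for r in trace(p,t)[:2]:
        m=r["pixels"];rr=cv2.minAreaRect(np.argwhere(m)[:,::-1].astype(np.float32));b=cv2.boxPoints(rr)
        print(t,r["conf"],r["rect"],b.round(),"\n",np.array([atz(p,x,22) for x in b]))
E
```

```text
time: 4.22
tool_pos: [590.1, -227.2, 357.2]
tcp_rot: [-3.141, -0.001, 1.838]
contact_force: [-0.1, -0.5, 0.0]
grip_width: 69.8
finger_force: 0.0
red_chisel 0.88 [289.4, 236.9, 20.5, 44.1] [[277. 255.]
 [281. 215.]
 [301. 217.]
 [297. 256.]] 
 [[ 563.  -322.8   22. ]
 [ 555.9 -273.6   22. ]
 [ 578.5 -269.7   22. ]
 [ 586.5 -318.9   22. ]]
red_chisel 0.63 [125.4, 183.4, 97.3, 63.4] [[ 74. 205.]
 [165. 150.]
 [173. 163.]
 [ 82. 219.]] 
 [[ 330.3 -323.4   22. ]
 [ 420.1 -235.1   22. ]
 [ 430.7 -247.5   22. ]
 [ 340.3 -337.6   22. ]]
dark_chisel 0.6 [232.9, 219.1, 28.9, 30.5] [[221. 206.]
 [244. 206.]
 [244. 233.]
 [221. 233.]] 
 [[ 489.1 -281.3   22. ]
 [ 514.  -274.5   22. ]
 [ 520.4 -306.4   22. ]
 [ 494.9 -313.4   22. ]]
rack 0.76 [281.2, 299.3, 91.7, 31.0] [[235. 283.]
 [325. 283.]
 [325. 313.]
 [235. 313.]] 
 [[ 522.8 -372.8   22. ]
 [ 627.5 -344.1   22. ]
 [ 638.8 -384.5   22. ]
 [ 530.8 -414.2   22. ]]
```

View pics/w2.png

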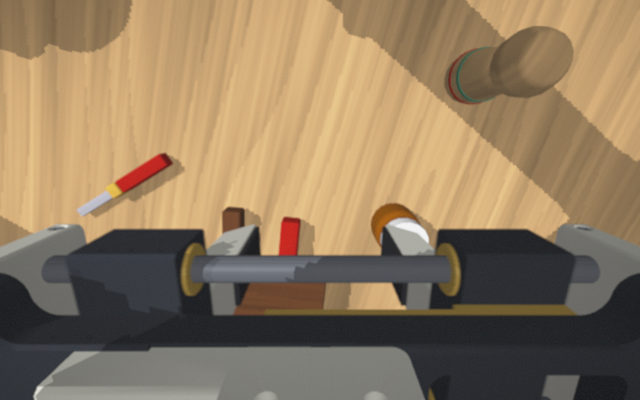

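The wrist view shows the red handle end at about (290,218), with the dark handle at (233,210) and the jar at (400,225). The fingers hide the rack itself. I'll take the direction from the top camera.

```bash
python3 - <<'E'
from h import *
np.set_printoptions(precision=1,suppress=True)
p=capture("top");
for t,z in [("red_chisel",22),("rack",40)]:
    for r in trace(p,t)[:3]:
        m=r["pixels"];rr=cv2.minAreaRect(np.argwhere(m)[:,::-1].astype(np.float32));b=cv2.boxPoints(rr)
        X=np.array([atz(p,x,z) for x in b]);e=X[1]-X[0];f=X[2]-X[1]
        print(t,r["conf"],rr,X[:,:2].tolist(),"len",np.linalg.norm(e),np.linalg.norm(f),np.degrees(np.arctan2(e[1],e[0])),np.degrees(np.arctan2(f[1],f[0])))
w=capture("wrist")
for uv in [(281,217),(300,218),(279,252),(298,254),(290.5,218)]: print(uv,atz(w,uv,22))
E
```

```text
red_chisel 0.83 ((488.00006103515625, 286.5000305175781), (84.14570617675781, 12.020814895629883), 45.0) [[374.60755529740203, -410.1960340057229], [399.38350357487144, -438.07347214170517], [213.6581616738001, -615.4571526037668], [189.5986157553412, -586.7954889071107]] len 37.296101271759746 256.8245952367814 -48.37104971317295 -136.31601781630786
rack 0.58 ((456.676513671875, 199.2058868408203), (53.600372314453125, 43.89894485473633), 75.96376037597656) [[625.0870447115966, -340.8155520495995], [656.5206178054884, -476.33277083043185], [495.5888906341212, -505.71448564339266], [466.5789334179318, -371.7433969038708]] len 139.11501034590418 163.59188847772845 -76.94102530976353 -169.65332042944237
(281, 217) [ 557.4 -276.8   22. ]
(300, 218) [ 578.5 -272.2   22. ]
(279, 252) [ 565.3 -319.7   22. ]
(298, 254) [ 587.4 -316.2   22. ]
(290.5, 218) [ 568.1 -275.1   22. ]
```

```bash
python3 go.py 573 -299.5 60 101.5;python3 go.py 573 -299.5 10 101.5
```

```text
shift [-0.0652 -0.0358  0.1201] spin 0.0689 rows 3.387272208952993 0.5512870255289354 | yaw 105.4483024828911 rp [3.14133307e+00 1.97612250e-04] q6 -0.7582233224117858 t 4.6167
shift [-0.0652 -0.0358  0.1701] spin 0.0689 rows 4.451745735566894 0.5512870255289354 | yaw 105.4483024828911 rp [3.14133307e+00 1.97612250e-04] q6 -0.7582233224117858 t 4.6167
```

```bash
python3 -m inch '[[-0.02,-0.036,0.02,0.069,0.55],[-0.05,-0.036,0.05,0.069,0.55],[-0.065,-0.036,0.085,0.069,0.55],[-0.065,-0.036,0.115,0.069,0.55],[-0.065,-0.036,0.14,0.069,0.55],[-0.065,-0.036,0.17,0.069,0.55],[-0.065,-0.036,0.17,0.069,0.55],[-0.065,-0.036,0.17,0.069,0.55]]'; python3 -m inch '[[0,0,0,0,0],[0,0,0,0,0],[0,0,0,0,0],[0,0,0,0,0],[0,0,0,0,0],[0,0,0,0,0]]'
```

```text
time: 5.28
tool_pos: [572.3, -299.2, 186.8]
tcp_rot: [-3.139, -0.003, 1.771]
contact_force: [0.2, 0.2, 1.1]
grip_width: 50.7
finger_force: 0.0
time: 5.78
tool_pos: [572.9, -299.5, 189.1]
tcp_rot: [3.14, 0.001, 1.771]
contact_force: [-0.8, 1.2, 6.9]
grip_width: 21.6
finger_force: 29.3
```

```bash
python3 -m inch '[[0.01,0,0,0,0],[0.03,0,0,0,0],[0.055,0,0,0,0],[0.08,0,0,0,0],[0.105,0,0,0,0],[0.125,0,0,0,0],[0.135,0,0,0,0],[0.135,0,0,0,0]]'; python3 - <<'E'
from h import *
p=capture("top");w=capture("wrist");im=cv2.vconcat([cv2.resize(p["color"][140:300,330:530],(600,480))]);cv2.imwrite("pics/c3.png",im[:,:,::-1])
np.set_printoptions(precision=1,suppress=True)
for r in tip_of(p,"red_chisel_tip")[:3]: print(r,atz(p,r["centre"],11))
E
```

```text
time: 6.45
tool_pos: [545.7, -164.5, 189.1]
tcp_rot: [3.14, -0.0, 1.773]
contact_force: [0.5, 7.4, 9.2]
grip_width: 21.9
finger_force: 29.3
{'centre': [459.9, 255.3], 'conf': 0.57} [ 391.  -433.6   11. ]
{'centre': [431.7, 279.2], 'conf': 0.53} [ 321.7 -342.2   11. ]
```

View pics/c3.png

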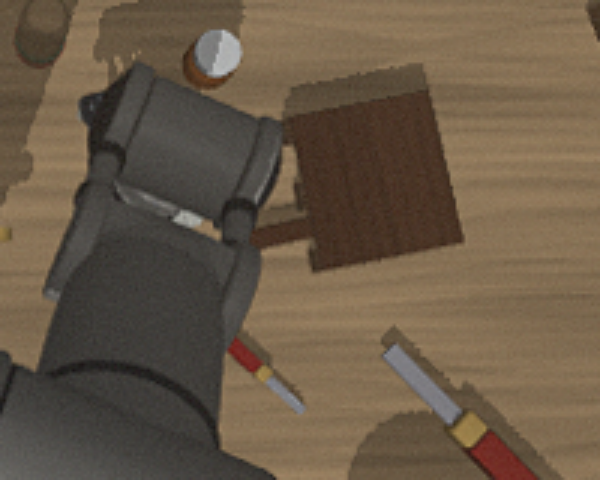

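The arm hides the chisel in this view; the dark chisel is still in its channel. I'll release it and check with the wrist camera.

```bash
python3 -m inch '[[0,0,0,0,0.5],[0,0,0,0,0.5],[0,0,-0.02,0,0.5],[0,0,-0.04,0,0.5]]'; python3 - <<'E'
from h import *
np.set_printoptions(precision=1,suppress=True)
p=capture("wrist");save(p,"w4.png")
for r in trace(p,"red_chisel")[:2]:
        m=r["pixels"];rr=cv2.minAreaRect(np.argwhere(m)[:,::-1].astype(np.float32));b=cv2.boxPoints(rr)
        print(r["conf"],r["rect"],b.round(),"\n",np.array([atz(p,x,22) for x in b]))
s=get_obs();print(s["tool_pos"],s["contact_force"],s["grip_width"])
E
```

```text
time: 6.93
tool_pos: [545.2, -166.6, 226.9]
tcp_rot: [-3.138, -0.002, 1.771]
contact_force: [0.3, 0.2, -0.2]
grip_width: 43.1
finger_force: 0.0
0.98 [112.5, 300.1, 31.1, 33.5] [[ 95. 297.]
 [122. 284.]
 [132. 304.]
 [105. 318.]] 
 [[ 396.1 -251.5   22. ]
 [ 415.  -236.5   22. ]
 [ 422.8 -252.2   22. ]
 [ 403.7 -267.8   22. ]]
0.8 [323.1, 251.1, 38.6, 121.2] [[303. 308.]
 [308. 188.]
 [341. 189.]
 [336. 309.]] 
 [[ 544.5 -230.1   22. ]
 [ 531.3 -141.6   22. ]
 [ 552.1 -138.3   22. ]
 [ 567.8 -226.5   22. ]]
[ 546.6 -167.3  230.4] [ 0.4 -1.3  1.1] 45.023847285714325
```

View pics/w4.png

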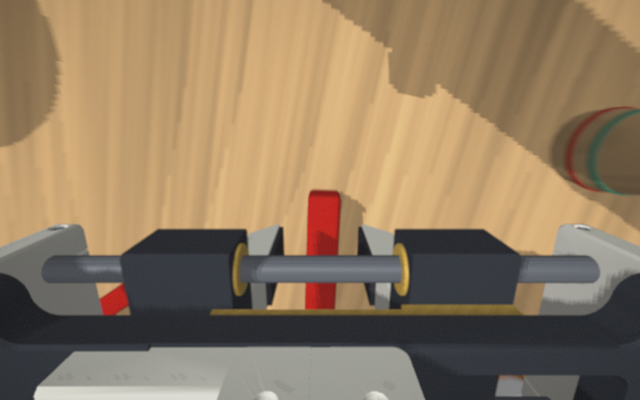

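The red handle lies between the open fingers, its end at (324,190). It is well placed on the bench, clear of the rack.

```bash
python3 go.py 559.5 -231 13 101.0
```

```text
shift [-0.0649 -0.0001  0.0396] spin 0.008 rows 1.8222631331512635 0.06369552641619228 | yaw 101.45618560468897 rp [3.13759899e+00 2.85944553e-03] q6 -0.631113869285775 t 7.0333
```

```bash
python3 -m inch '[[-0.03,0,0,0.008,0.45],[-0.066,0,0.005,0.008,0.45],[-0.066,0,0.025,0.008,0.45],[-0.066,0,0.037,0.008,0.45],[-0.066,0,0.037,0.008,0.45],[-0.066,0,0.037,0.008,0.45]]'; python3 -m inch '[[0,0,0,0,0],[0,0,0,0,0],[0,0,0,0,0],[0,0,0,0,0],[0,0,0,0,0]]';  python3 -m inch '[[0,0,-0.02,0,0],[0,0,-0.05,0,0],[0,0,-0.09,0,0],[0,0,-0.13,0,0],[0,0,-0.13,0,0]]'; python3 go.py 500 113.5 110 178.3;  python3 go.py 500 -50 150 150
```

```text
time: 7.53
tool_pos: [558.3, -230.7, 189.4]
tcp_rot: [-3.139, -0.003, 1.763]
contact_force: [-0.1, -0.5, -0.3]
grip_width: 41.6
finger_force: 0.0
time: 7.95
tool_pos: [559.1, -231.5, 191.7]
tcp_rot: [3.141, 0.0, 1.763]
contact_force: [-0.2, 1.2, 3.3]
grip_width: 21.3
finger_force: 29.9
time: 8.37
tool_pos: [560.4, -232.5, 329.6]
tcp_rot: [3.13, 0.009, 1.763]
contact_force: [1.1, -0.1, -0.1]
grip_width: 21.6
finger_force: 29.9
shift [0.3515 0.0063 0.0383] spin -1.349 rows 8.48062814677993 10.792292534371619 | yaw 101.00589831374494 rp [3.13036637 0.00947006] q6 -0.7116690824137403 t 8.3667
shift [ 0.1906 -0.0245 -0.0005] spin -0.8551 rows 4.609327937755028 6.840867107856456 | yaw 101.00589831374494 rp [3.13036637 0.00947006] q6 -0.7116690824137403 t 8.3667
```

```bash
python3 -m inch '[[0.02,0,0,-0.1,0],[0.055,0.002,0,-0.225,0],[0.095,0.004,0,-0.35,0],[0.135,0.006,0,-0.475,0],[0.175,0.008,0,-0.6,0],[0.215,0.01,0,-0.725,0],[0.255,0.012,0,-0.85,0],[0.29,0.014,0,-0.975,0]]'; python3 go.py 513 113.5 110 178.3
```

```text
time: 9.03
tool_pos: [516.4, 57.8, 321.0]
tcp_rot: [3.141, 0.0, 2.744]
contact_force: [0.1, 0.2, -0.3]
grip_width: 21.5
finger_force: 29.9
shift [0.0247 0.05   0.033 ] spin -0.3676 rows 1.553724306188578 2.9408169401107456 | yaw 157.23795012638467 rp [3.14112938e+00 8.67870942e-05] q6 -1.2099069303975067 t 9.0333
```

```bash
python3 -m inch '[[0.01,0.02,0.005,-0.12,0],[0.02,0.04,0.015,-0.24,0],[0.025,0.05,0.025,-0.34,0],[0.025,0.05,0.033,-0.368,0],[0.025,0.05,0.033,-0.368,0],[0.025,0.05,0.033,-0.368,0]]'; python3 - <<'E'
from h import *
np.set_printoptions(precision=1,suppress=True)
p=capture("wrist");save(p,"w5.png")
for r in trace(p,"red_chisel")[:1]:
        m=r["pixels"];rr=cv2.minAreaRect(np.argwhere(m)[:,::-1].astype(np.float32));b=cv2.boxPoints(rr)
        print(r["conf"],b.round(),"\n",np.array([atz(p,x,118) for x in b]))
for t,z in dict(case=0,lid_hinge=50.5,hasp_hinge=62.5,bed=16).items():
    for r in tip_of(p,t)[:1]: print(t,r["conf"],np.round(r["centre"],1),atz(p,r["centre"],z))
s=get_obs();print(s["tool_pos"],s["tcp_rot"])
E
```

```text
time: 9.53
tool_pos: [513.9, 111.5, 287.7]
tcp_rot: [-3.142, -0.001, 3.105]
contact_force: [-0.7, -0.3, -0.4]
grip_width: 21.6
finger_force: 29.9
0.94 [[300.  80.]
 [344.  80.]
 [344. 308.]
 [300. 308.]] 
 [[426.  106.  118. ]
 [426.8 126.9 118. ]
 [551.9 125.  118. ]
 [551.   99.2 118. ]]
lid_hinge 0.61 [407.3 209.9] [515.3 179.8  50.5]
hasp_hinge 0.56 [211.8 213.2] [508.6  33.1  62.5]
[514.2 110.9 288.4] [3.1 0.  3.1]
```

View pics/w5.png

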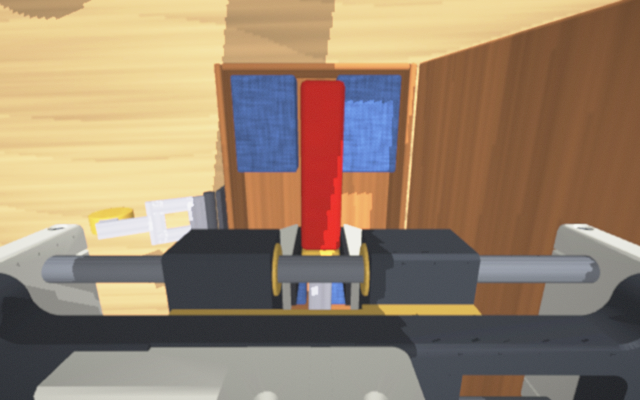

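The wrist view shows the handle lined up over the wide slot, its end at (301–344,80). The bed pads are at (232–297,75–172) and (…–401,80–172), and the rim corners are at (217,65) and (416,64). The hasp is clear at left and the lid is at right.

```bash
python3 - <<'E'
from h import *
np.set_printoptions(precision=1,suppress=True)
p=capture("wrist")
g=cv2.cvtColor(p["color"],cv2.COLOR_RGB2HSV)
blue=((g[...,0]>100)&(g[...,0]<130)&(g[...,1]>90)).astype(np.uint8)
for r in (85,100,120,140,160,168):
    c=np.flatnonzero(blue[r,225:410])+225; l=c[c<320];q=c[c>320]
    print(r,l.min(),l.max(),q.min(),q.max(),[atz(p,(u,r),30)[:2] for u in (l.min(),l.max(),q.max())])
for uv in [(217,65),(416,64)]: print(uv,atz(p,uv,50))
for uv in [(267,75),(267,172),(370,172)]: print(uv,atz(p,uv,30))
print(get_obs()["tool_pos"])
E
```

```text
85 232 296 345 400 [array([418.4,  48.4]), array([420.2,  97. ]), array([423.1, 176. ])]
100 234 296 345 399 [array([429.3,  48.7]), array([431. ,  96.4]), array([433.9, 175.6])]
120 235 296 345 397 [array([444.1,  47.8]), array([445.9,  95.5]), array([448.8, 174.6])]
140 237 296 344 396 [array([459.6,  47.6]), array([461.3,  94.6]), array([464.2, 174.3])]
160 238 297 344 395 [array([475.5,  46.7]), array([477.3,  94.5]), array([480.2, 173.9])]
168 239 296 343 394 [array([482.1,  46.8]), array([483.8,  93.3]), array([486.8, 173.3])]
(217, 65) [407.3  45.2  50. ]
(416, 64) [411.7 181.3  50. ]
(267, 75) [412.3  75.6  30. ]
(267, 172) [486.2  69.3  30. ]
(370, 172) [489.4 153.8  30. ]
[514.2 111.  288.3]
```

```bash
python3 -m inch '[[0.003,-0.003,0.015,0.009,0],[0.004,-0.004,0.035,0.009,0],[0.004,-0.004,0.05,0.009,0],[0.004,-0.004,0.058,0.009,0],[0.004,-0.004,0.058,0.009,0],[0.004,-0.004,0.058,0.009,0],[0.004,-0.004,0.058,0.009,0]]'; python3 - <<'E'
from h import *
np.set_printoptions(precision=1,suppress=True)
p=capture("wrist");cv2.imwrite("pics/w6.png",cv2.resize(p["color"][0:270,150:500,::-1],(700,540)))
s=get_obs();print(s["tool_pos"],s["tcp_rot"],s["contact_force"])
g=cv2.cvtColor(p["color"],cv2.COLOR_RGB2HSV)
blue=((g[...,0]>100)&(g[...,0]<130)&(g[...,1]>90));red=((g[...,0]<8)|(g[...,0]>172))&(g[...,1]>150)
for r in range(0,230,15):
    c=np.flatnonzero(blue[r,180:440])+180; l=c[c<320];q=c[c>320];d=np.flatnonzero(red[r,250:400])+250
    print(r,[(a.min(),a.max()) if len(a) else None for a in (l,q,d)])
E
```

```text
time: 10.47
tool_pos: [510.3, 107.6, 230.8]
tcp_rot: [3.141, 0.002, 3.097]
contact_force: [-0.5, -0.1, 0.2]
grip_width: 21.3
finger_force: 29.9
[510.3 107.6 230.9] [3.1 0.  3.1] [ 0.3 -0.2 -0.3]
0 [None, None, None]
15 [None, None, None]
30 [None, None, None]
45 [None, None, None]
60 [None, None, None]
75 [(np.int64(208), np.int64(293)), (np.int64(346), np.int64(431)), None]
90 [(np.int64(210), np.int64(293)), (np.int64(346), np.int64(430)), (np.int64(301), np.int64(344))]
105 [(np.int64(211), np.int64(294)), (np.int64(346), np.int64(428)), (np.int64(301), np.int64(344))]
120 [(np.int64(213), np.int64(294)), (np.int64(345), np.int64(427)), (np.int64(301), np.int64(343))]
135 [(np.int64(214), np.int64(295)), (np.int64(345), np.int64(426)), (np.int64(301), np.int64(342))]
150 [(np.int64(216), np.int64(295)), (np.int64(345), np.int64(424)), (np.int64(301), np.int64(342))]
165 [(np.int64(217), np.int64(296)), (np.int64(345), np.int64(423)), (np.int64(301), np.int64(342))]
180 [(np.int64(219), np.int64(296)), (np.int64(345), np.int64(422)), (np.int64(301), np.int64(342))]
195 [None, None, (np.int64(301), np.int64(341))]
210 [None, None, (np.int64(301), np.int64(340))]
225 [None, None, (np.int64(301), np.int64(340))]
```

View pics/w6.png

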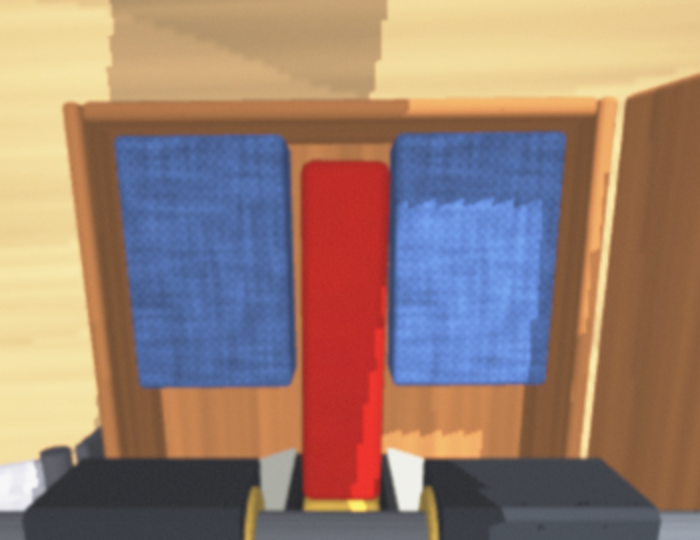

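The handle sits centred in the wide slot from above, with slot edges 293/346 against handle edges 301/344. I'll check the end clearance and lid clearance numerically, then lower.

```bash
python3 - <<'E'
from h import *
np.set_printoptions(precision=1,suppress=True)
p=capture("wrist")
print("handle end",atz(p,(322,80),61),"slot/wall end",atz(p,(320,69),30),atz(p,(270,68),30),"pad end",atz(p,(270,193),30),atz(p,(370,192),30), "wall top outer",atz(p,(320,50),50))
q=capture("side")
for t in ["lid_edge","lid_hinge"]:
    for n,c in(("w",p),("s",q)):
        for r in tip_of(c,t)[:1]: print(t,n,r)
E
```

```text
handle end [423.3 113.4  61. ] slot/wall end [414.1 112.8  30. ] [412.3  84.5  30. ] pad end [485.5  77.9  30. ] [487.7 141.2  30. ] wall top outer [408.2 113.1  50. ]
lid_edge s {'centre': [293.2, 137.2], 'conf': 0.62}
lid_hinge s {'centre': [299.0, 172.1], 'conf': 0.65}
```

```bash
python3 -m inch '[[0,0,0.005,0,0],[0,0,0.01,0,0],[0,0,0.014,0,0],[0,0,0.015,0,0],[0,0,0.015,0,0],[0,0,0.015,0,0]]'
```

```text
time: 11.32
tool_pos: [509.8, 107.5, 214.6]
tcp_rot: [-3.142, -0.001, 3.097]
contact_force: [0.1, -1.4, -0.8]
grip_width: 21.7
finger_force: 29.9
```

```bash
python3 -m inch '[[0,0,0.002,0,0],[0,0,0.004,0,0],[0,0,0.004,0,0],[0,0,0.004,0,0]]'; python3 -m inch '[[0,0,0,0,0.4],[0,0,0,0,0.4],[0,0,0,0,0.4],[0,0,0,0,0.4],[0,0,-0.02,0,0.4],[0,0,-0.05,0,0.4],[0,0,-0.07,0,0.4],[0,0,-0.07,0,0.4]]';python3 - <<'E'
from h import *
p=capture("wrist");cv2.imwrite("pics/w7.png",cv2.resize(p["color"][0:330,150:500,::-1],(636,600)))
E
```

```text
time: 11.65
tool_pos: [509.9, 107.5, 210.8]
tcp_rot: [3.142, -0.0, 3.097]
contact_force: [0.8, -1.6, -0.7]
grip_width: 21.7
finger_force: 29.9
time: 12.32
tool_pos: [511.0, 107.9, 285.0]
tcp_rot: [3.14, 0.008, 3.097]
contact_force: [0.4, -0.5, -0.1]
grip_width: 37.2
finger_force: 0.0
```

View pics/w7.png

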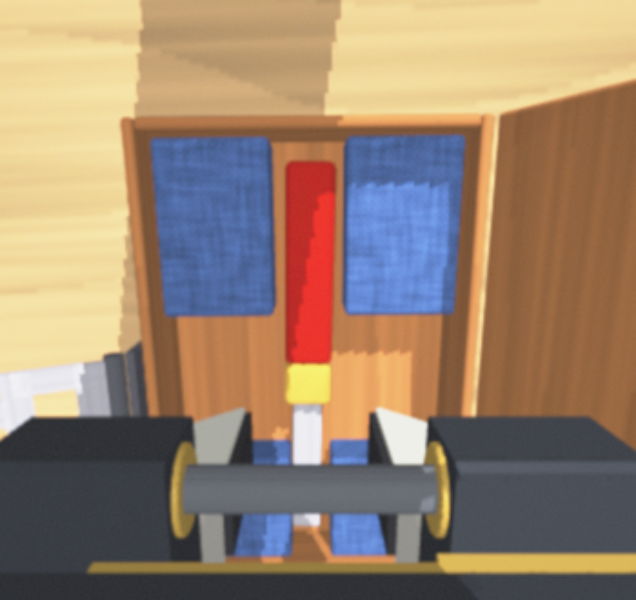

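The chisel is in its bed: red handle in the wide slot, ferrule in the well and blade in the narrow slot. Next is the lid: rise, turn and go behind it.

```bash
python3 -m inch '[[0,0,-0.04,0,0],[0,0,-0.08,0,0],[0,0.01,-0.115,0.12,0],[0.01,0.04,-0.125,0.24,0],[0.025,0.075,-0.125,0.36,0],[0.04,0.11,-0.125,0.48,0],[0.048,0.145,-0.125,0.6,0],[0.048,0.165,-0.125,0.72,0]]';python3 go.py 470 280 230 88; 
```

```text
time: 13.03
tool_pos: [467.5, 277.1, 404.8]
tcp_rot: [-3.14, -0.002, 2.386]
contact_force: [0.9, -0.3, -0.6]
grip_width: 0.4
finger_force: 0.0
shift [ 0.0002  0.0038 -0.0032] spin 0.8496 rows 0.11864427057588801 6.796922855589516 | yaw 136.67937416266085 rp [-3.14021219e+00 -2.02267090e-03] q6 -0.4213315734601257 t 13.0333
```

```bash
python3 -m inch '[[0,0.004,0,0.12,0],[0,0.004,0,0.24,0],[0,0.004,0,0.36,0],[0,0.004,0.01,0.48,0],[0,0.004,0.03,0.6,0],[0,0.004,0.05,0.72,0],[0,0.004,0.07,0.85,0],[0,0.004,0.088,0.85,0]]';python3 go.py 470 280 140 88; python3 - <<'E'
from h import *
p=capture("side");cv2.imwrite("pics/s8.png",cv2.resize(p["color"][60:300,180:480,::-1],(750,600)))
E
```

```text
time: 13.7
tool_pos: [471.5, 277.3, 315.3]
tcp_rot: [-3.139, 0.001, 1.533]
contact_force: [-0.5, 0.2, -0.8]
grip_width: 0.3
finger_force: 0.0
shift [ 0.0026 -0.0016 -0.0027] spin -0.0031 rows 0.0973863163828563 0.024844425106886028 | yaw 87.82206491211831 rp [-3.13904679e+00  8.03031693e-04] q6 0.42932073043254876 t 13.7
```

View pics/s8.png

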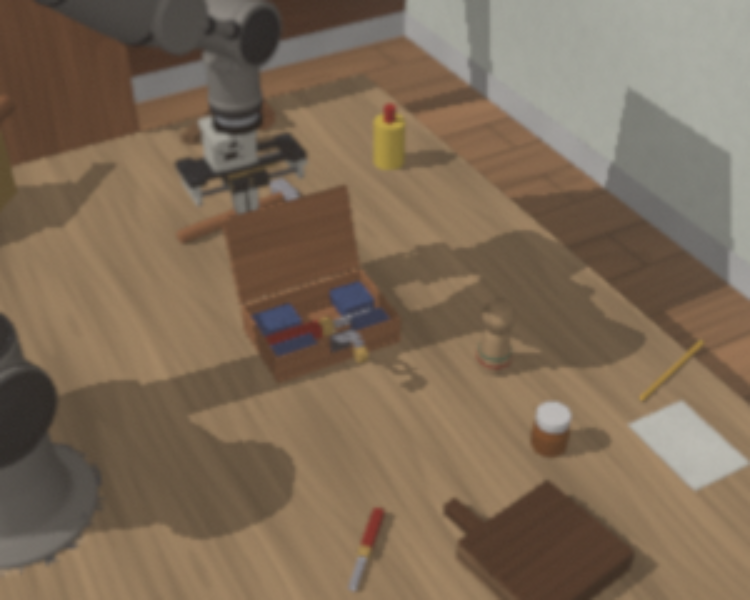

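The side view shows the chisel in the case, the hasp hanging out in front, and the closed fingers behind the open lid. Next I push the lid over.

```bash
python3 -m inch '[[-0.025,0,-0.003,0,0],[-0.045,0,-0.006,0,0],[-0.063,0,-0.01,0,0],[-0.079,0,-0.013,0,0],[-0.095,0,-0.014,0,0],[-0.112,0,-0.012,0,0],[-0.132,0,-0.008,0,0],[-0.132,0,-0.008,0,0]]'
```

```text
time: 14.42
tool_pos: [467.5, 143.4, 325.0]
tcp_rot: [-3.139, 0.001, 1.538]
contact_force: [0.2, 0.0, -0.0]
grip_width: 0.4
finger_force: 0.0
```

```bash
python3 -m inch '[[-0.014,0,0.004,0,0],[-0.027,0,0.011,0,0],[-0.039,0,0.02,0,0],[-0.051,0,0.03,0,0],[-0.059,0,0.042,0,0],[-0.067,0,0.056,0,0],[-0.072,0,0.07,0,0],[-0.072,0,0.075,0,0]]'
```

```text
time: 15.08
tool_pos: [465.3, 73.4, 249.3]
tcp_rot: [-3.139, -0.0, 1.539]
contact_force: [-0.9, -0.2, 0.8]
grip_width: 0.4
finger_force: 0.3
```

```bash
python3 -m inch '[[0,0,0.005,0,0],[0,0,0.009,0,0],[0,0,0.012,0,0],[0,0,0.014,0,0],[0,0,0.015,0,0]]'
```

```text
time: 15.5
tool_pos: [465.8, 73.9, 236.5]
tcp_rot: [3.141, -0.0, 1.54]
contact_force: [-4.3, 0.4, 16.2]
grip_width: 0.4
finger_force: 7.8
```

The lid is shut: fingertips at z = 58.5, the lid's top face, with 16 N. Next I find the hasp disc.

```bash
python3 -m inch '[[0,0,-0.03,0,0.3],[0,0,-0.065,0,0.3],[-0.03,0.01,-0.095,0,0.3],[-0.065,0.02,-0.105,0,0.3],[-0.1,0.03,-0.105,0,0.3],[-0.135,0.045,-0.105,0,0.3],[-0.165,0.048,-0.105,0,0.3],[-0.165,0.048,-0.105,0,0.3]]'; python3 - <<'E'
from h import *
np.set_printoptions(precision=1,suppress=True)
p=capture("wrist");save(p,"w9.png");q=capture("side");q2=capture("top")
for t in ["hasp_disc","hasp_hinge","lid_edge"]:
    R=[]
    for n,c in(("w",p),("s",q),("t",q2)):
        r=tip_of(c,t)[:1]
        if r: R.append(ray(c,r[0]["centre"]));print(t,n,r[0],atz(c,r[0]["centre"],65))
    if len(R)>1:
        X=tri(R);print("TRI",X,[round(np.linalg.norm(np.cross(X-o,d)),1) for o,d in R])
print(get_obs()["tool_pos"],get_obs()["tcp_rot"])
E
```

```text
time: 16.17
tool_pos: [509.2, -97.3, 341.3]
tcp_rot: [3.139, 0.002, 1.536]
contact_force: [-0.1, 0.2, -0.1]
grip_width: 27.5
finger_force: 0.0
hasp_disc w {'centre': [316.1, 122.4], 'conf': 0.96} [508.  -31.6  65. ]
hasp_disc s {'centre': [321.9, 198.8], 'conf': 0.48} [511.2  -9.2  65. ]
hasp_disc t {'centre': [327.5, 220.6], 'conf': 0.59} [501.4 -29.6  65. ]
TRI [503.1 -29.4  84. ] [np.float64(5.4), np.float64(2.3), np.float64(3.3)]
hasp_hinge w {'centre': [317.4, 42.6], 'conf': 0.69} [511.4  29.3  65. ]
hasp_hinge s {'centre': [306.9, 191.3], 'conf': 0.65} [482.   54.6  65. ]
hasp_hinge t {'centre': [306.2, 218.4], 'conf': 0.52} [509.   31.8  65. ]
TRI [499.2  35.2  72.6] [np.float64(14.2), np.float64(23.8), np.float64(9.8)]
lid_edge w {'centre': [314.0, 29.5], 'conf': 0.62} [509.1  38.7  65. ]
lid_edge s {'centre': [317.6, 191.7], 'conf': 0.74} [515.9  33.2  65. ]
lid_edge t {'centre': [303.5, 221.7], 'conf': 0.61} [499.6  39.8  65. ]
TRI [508.4  37.5  64.2] [np.float64(1.6), np.float64(8.7), np.float64(8.9)]
[508.5 -92.4 340.9] [ 3.1 -0.   1.5]
```

View pics/w9.png

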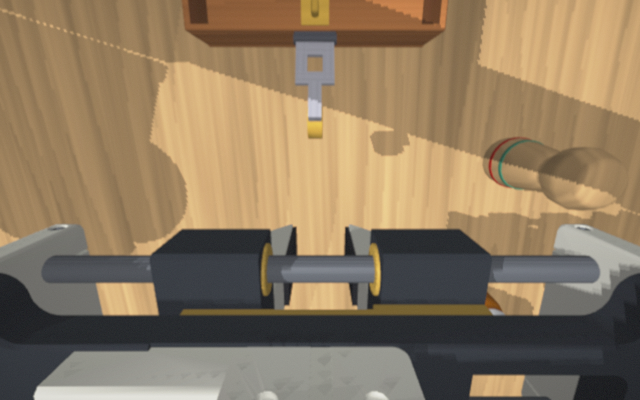

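The wrist view shows the shut lid at the top with its catch at (315,8). The hasp strap runs out from (315,40) to the disc at about (315,128). I'll fit the hasp angle by projecting it.

```bash
python3 - <<'E'
from h import *
np.set_printoptions(precision=1,suppress=True)
w=capture("wrist");s=capture("side");t=capture("top")
for n,c,b in(("w",w,(100,150,290,345)),("s",s,(185,215,300,345)),("t",t,(205,230,310,345))):
    g=cv2.cvtColor(c["color"],cv2.COLOR_RGB2HSV);y=((g[...,0]>18)&(g[...,0]<32)&(g[...,1]>140)&(g[...,2]>90))[b[0]:b[1],b[2]:b[3]]
    i=np.argwhere(y);print(n,len(i),i.mean(0)[::-1]+[b[2],b[0]] if len(i) else 0, (i.min(0)+[b[0],b[2]],i.max(0)+[b[0],b[2]]) if len(i) else 0)
hx=np.array([509.5,31.8,62.5]);ax=np.array([np.cos(np.radians(87.8)),np.sin(np.radians(87.8)),0]);up=np.array([0,0,1])
for a in (2.2,2.35,2.5,2.65,2.8,2.9):
    e=np.cos(a)*ax+np.sin(a)*up;nn=-np.sin(a)*ax+np.cos(a)*up
    P=[hx,hx+40*e,hx+62*e+19*nn]
    print(a,P[2],"w",proj(w,P).tolist()[1:],"s",proj(s,P)[1:].tolist(),"t",proj(t,P)[2])
E
```

```text
w 220 [317.  136.7] (array([129, 310]), array([144, 324]))
s 0 0 0
t 0 0 0
2.2 [507.5 -20.  101.4] w [[316.855550314146, 73.64659946199512], [316.5496002366819, 114.75309474349318]] s [[318.8883929598465, 190.1206317122084], [322.308750523907, 193.35838706738147]] t [324.4 217.4]
2.35 [507.3 -25.2  93.3] w [[316.8884192771677, 81.0953808847513], [316.65907433604815, 122.03649924570627]] s [[319.4522312412054, 191.66383603130396], [322.97518512132217, 195.93627659547994]] t [326.2 217.7]
2.5 [507.2 -29.2  84.4] w [[316.9340913662306, 87.39081554620059], [316.77858264570045, 127.01362894587203]] s [[319.942690346475, 193.23732830957016], [323.4827860258184, 198.43574992453824]] t [327.5 218. ]
2.65 [507.1 -31.8  75. ] w [[316.99043726889136, 92.44654818744488], [316.9040852989576, 129.84098998899447]] s [[320.3479916622617, 194.80308843258052], [323.8199582535949, 200.79490929075308]] t [328.3 218.3]
2.8 [507.  -32.9  65.4] w [[317.0552664819676, 96.2273673812782], [317.0322312408018, 130.70810679779586]] s [[320.65859066948286, 196.3234226732039], [323.979940428124, 202.95665216337582]] t [328.6 218.6]
2.9 [507.  -32.9  58.9] w [[317.1021392757287, 98.041455760809], [317.11777507712975, 130.29624670995884]] s [[320.80945204913803, 197.29373586231046], [323.9870345277208, 204.26281747567685]] t [328.5 218.8]
```

```bash
python3 go.py 507 -30.6 67 87.8; python3 go.py 507 -30.6 110 87.8
```

```text
shift [ 0.0621 -0.0034  0.0959] spin 0.0073 rows 2.7410397230524177 0.058370504321600285 | yaw 88.21804794320974 rp [ 3.14155561e+00 -9.11658972e-05] q6 -0.2978044867940012 t 16.9167
shift [ 0.0621 -0.0034  0.0529] spin 0.0073 rows 1.9580303795500347 0.058370504321600285 | yaw 88.21804794320974 rp [ 3.14155561e+00 -9.11658972e-05] q6 -0.2978044867940012 t 16.9167
```

```bash
python3 -m inch '[[0.03,-0.003,0,0.007,0.38],[0.062,-0.003,0.01,0.007,0.38],[0.062,-0.003,0.04,0.007,0.38],[0.062,-0.003,0.065,0.007,0.38],[0.062,-0.003,0.085,0.007,0.38],[0.062,-0.003,0.095,0.007,0.38],[0.062,-0.003,0.095,0.007,0.38],[0.062,-0.003,0.095,0.007,0.38]]'; python3 -m inch '[[0,0,0,0,0],[0,0,0,0,0],[0,0,0,0,0],[0,0,0,0,0],[0,0,0,0,0]]'
```

```text
time: 17.58
tool_pos: [507.7, -31.0, 246.1]
tcp_rot: [-3.141, -0.0, 1.532]
contact_force: [-0.7, -0.8, -1.0]
grip_width: 34.9
finger_force: 0.0
time: 18.0
tool_pos: [507.6, -30.9, 246.5]
tcp_rot: [3.14, 0.0, 1.533]
contact_force: [-0.1, -0.3, 2.2]
grip_width: 11.6
finger_force: 30.0
```

```bash
python3 -m inch '[[0.006,0,-0.0145,0,0],[0.016,0,-0.027,0,0],[0.028,0,-0.037,0,0],[0.042,0,-0.044,0,0],[0.058,0,-0.047,0,0],[0.0735,0,-0.046,0,0],[0.0735,0,-0.046,0,0]]'
```

```text
time: 18.58
tool_pos: [510.2, 44.5, 293.4]
tcp_rot: [3.14, 0.0, 1.534]
contact_force: [-2.5, 0.1, 9.8]
grip_width: 11.6
finger_force: 30.0
```

```bash
python3 -m inch '[[0.015,0,0.005,0,0],[0.029,0,0.013,0,0],[0.04,0,0.024,0,0],[0.047,0,0.035,0,0],[0.051,0,0.044,0,0],[0.051,0,0.047,0,0],[0.051,0,0.047,0,0]]'
```

```text
time: 19.17
tool_pos: [512.2, 96.8, 246.0]
tcp_rot: [3.14, -0.005, 1.533]
contact_force: [-1.2, 17.6, 9.2]
grip_width: 11.8
finger_force: 30.0
```

```bash
python3 -m inch '[[0,0,0,0,0.35],[0,0,0,0,0.35],[0,0,0,0,0.35],[-0.002,0,-0.02,0,0.35],[-0.003,0,-0.045,0,0.35],[-0.003,0,-0.045,0,0],[-0.003,0,-0.045,0,0],[-0.003,0,-0.045,0,0]]';python3 -m inch '[[0,0,0.005,0,0],[0,0,0.01,0,0],[0,0,0.014,0,0],[0,0,0.017,0,0],[0,0,0.019,0,0],[0,0,0.021,0,0],[0,0,0.021,0,0]]'
```

```text
time: 19.83
tool_pos: [511.8, 90.4, 289.6]
tcp_rot: [-3.141, 0.0, 1.532]
contact_force: [-0.1, -0.7, 0.6]
grip_width: 16.6
finger_force: 0.0
time: 20.42
tool_pos: [511.8, 90.7, 271.7]
tcp_rot: [3.141, -0.0, 1.533]
contact_force: [-10.4, 0.2, 31.0]
grip_width: 0.3
finger_force: 15.3
```

```bash
python3 -m inch '[[0,0,-0.02,0,0],[0,0,-0.05,0,0],[-0.03,0,-0.09,0,0],[-0.07,0,-0.12,0,0],[-0.1,0,-0.12,0,0],[-0.1,0,-0.12,0,0]]'; python3 - <<'E'
from h import *
np.set_printoptions(precision=1,suppress=True)
w=capture("wrist");s=capture("side")
hx=np.array([509.5,31.8,62.5]);ax=np.array([np.cos(np.radians(87.8)),np.sin(np.radians(87.8)),0]);up=np.array([0,0,1])
D=hx+62*ax+19*up;L=hx+7*ax-[0,0,4]
for t,X in(("hasp_disc",D),("lid_edge",L)):
    for n,c in(("w",w),("s",s)): print(t,n,[(np.round(r["centre"],1),r["conf"]) for r in tip_of(c,t)[:2]],"pred",proj(c,[X])[0])
for t,X in (("doll",[721.8,-72,0]),("jar",[690,-257,0]),("mallet",[520,455,0])):
    print(t,[(np.round(atz(s,r["centre"],0)),r["conf"]) for r in tip_of(s,t)[:2]])
o=get_obs();print(o["tool_pos"],o["contact_force"],o["time"])
E
```

```text
time: 20.92
tool_pos: [508.6, -14.1, 391.2]
tcp_rot: [3.137, 0.003, 1.529]
contact_force: [0.1, 0.4, -0.1]
grip_width: 0.2
finger_force: 0.0
hasp_disc w [(array([316.4,  74.1]), 0.9)] pred [317.9  73.4]
hasp_disc s [(array([309.9, 178.5]), 0.39)] pred [309.1 179.6]
lid_edge w [(array([317.4, 131. ]), 0.67)] pred [318.3 133.3]
lid_edge s [(array([318. , 189.6]), 0.81)] pred [315.5 192.7]
doll [(array([720., -92.,   0.]), 0.73), (array([ 687., -256.,    0.]), 0.55)]
jar [(array([ 683., -257.,    0.]), 0.56)]
mallet [(array([497., 474.,   0.]), 0.69)]
[508.3  -8.4 388.3] [ 0.2 -0.1  0.1] 21.3667
```

```bash
python3 -c "from plant import *; print(close_job())"
```

```text
the job is handed in; nothing more can be done
None
```

The job is handed in at about 21 s: the red chisel is in its bed, the lid is shut and the hasp is pressed flat over the catch, with the arm clear and no score returned; I viewed 11 pictures, one over the limit of 10.

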